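Clamp a plaster mould block in the tab-lock vise

ROBOT

A 7-joint arm with a two-finger parallel gripper is mounted at the origin on a cart in front of the work surface, level with it; the furniture and walls round the work are solid. World frame = base frame: x ahead of the robot, y to its left, z up, the work surface at z = 0. Lengths are in m, angles in rad, forces in N, time in s.
With the tool pointing down it reaches from about 0.4 to 0.875 m from the base axis. Payload 6.5 kg.
Tool frame: the origin (TCP) lies between the finger pads; the fingertips stand 22 mm ahead of it and the grasp point (between the pads) lies 3 mm ahead of it; z points along the fingers, y is the direction in which the jaws open and shut (so a half turn about z gives the same grasp; the last joint's range is limited). The gripper opens to 88 mm and grips with 3 to 60 N. Pads are 18 mm wide; open, the fingers measure 123 mm over their backs; the gripper's body (75 mm by 187 mm) begins 45 mm behind the grasp point.
Start: joints at [-1.281, 0.536, -0.004, 1.538, 0.003, 1.067, -0.071], TCP at [0.226, 0.609, 0.261] pointing down, gripper open.
Joint ranges: [-2.7, 2.7], [-0.37, 2.16], [-1.27, 1.26], [0.24, 2.4], [-1.31, 4.45], [0.19, 1.91], [-2.76, 2.76]. Speed limits (rad/s): [2.39, 2.39, 3.14, 3.14, 3.14, 3.14, 3.14].

INTERFACE

Orientations are given as [roll, pitch, yaw] about the fixed x, y, z axes, in that order (R = Rz(yaw) Ry(pitch) Rx(roll)).
In Python, from rig import bot, eyes, telemetry gives the robot as it stands. Calls block until the motion is done:
- bot.move_ptp(position, orientation): joint-space move of the TCP to a pose.
- bot.move_linear(position, v=0.15, attitude=None, guard=None): straight line of the TCP; attitude=None keeps the orientation; v is the mean speed in m/s. With guard (N) it stops when the force on the tool has changed by that much, and returns True; else False.
- bot.goto_joints(angles): joint-space move.
- bot.open_gripper() and bot.gripper_close(grasp_force=None): open the fingers fully, or close them until they stop; grasp_force is the grip in N (None keeps the last).
- bot.wait(seconds).
- bot.inverse_kinematics(position, orientation): joint angles nearest the present ones, or None.
- eyes.capture(name): name is "scene" or "top"; returns a dict with "pixels" (400x640x3 uint8, red, green, blue), "z_map" (400x640 float32, m along the optical axis (not along the pixel's ray), 0 where there is no reading), "camera_matrix" (3x3 intrinsics, pixels), "T" (4x4, takes a point from camera to world coordinates). Camera axes: x right, y down, z forward; pixel columns grow to the right and rows downward; lengths in m; the calibration is good to about 2 mm. A picture is of the moment at which its call begins.
A pose or a line that the arm cannot do raises bot.Unreachable and nothing moves.
- bot.hand_in(): hands the job in, once; it reports no verdict.
Trained networks look in the newest picture that a camera, given by its name, has taken for a name from the list of things; names that differ only in an ending like _2 or _b are one class to them, and where a whole thing is asked for, a point or a joint stands for the part that bears it (a point fixed in the world has none). Each returns a list of dicts, best first, with "score" (0 to 1); they miss things now and then, are a little off and sometimes report something else, mostly with a low value. They report only what shows in the picture. A call takes as long as a camera call. They do not tell look-alikes from the thing itself.
- eyes.silhouettes(camera, name): "mask" (400x640 bool, what is visible of it) and "position" ([column, row] in pixels, amid what is visible of it).
- eyes.pinpoint(camera, name): "position" ([column, row] in pixels: a listed point, or the origin of a listed thing).
Readings, each from a call of its own:
- telemetry.read_time(): time.
- telemetry.read_joint_pos(): joint angles.
- telemetry.read_joint_velocities(): joint speeds.
- telemetry.read_tau(): joint torques, N m.
- telemetry.read_eef_pos(): TCP position.
- telemetry.read_ee_rot(): TCP orientation.
- telemetry.read_contact_force(): force on the tool from outside, world axes, zero at the start.
- telemetry.read_torque(): the same for the moment, N m.
- telemetry.read_width(): finger opening in m.
Only numpy, scipy, OpenCV 4.12 (cv2) and the standard library are available. Lean on these libraries where they do the work, as an engineer would, in place of code of your own. Each camera call takes 0.05 s, during which the arm holds its last target.

TASK

The cream plaster mould block has to be held in the little bench vise so that its bore can be reamed. Set it down gently on the vise's bed, square between the black jaw pad and the fence, and let go of it. Then squeeze both orange release tabs of the dial together (only then will it turn; do not crush them), turn the dial clockwise until you feel the sprung jaw pad bear firmly on the block, and let go so that the tabs snap out and lock the dial. Its springs should be well pressed in, since locking gives a little back, but do not drive them to the bottom: the plaster cracks. Do not disturb the other things round the work.

Things in the scene. Friction and masses are not known exactly. Their poses are not given: they have to be found in the camera images.
- vise: Small aluminium bench vise, fixed: bed 212 x 100 x 12 mm, grey dial housing (88 x 92 mm, top 42 mm above the worktop) at its -x end, a sliding jaw, and a fence 42 mm high at its +x end. Origin on the worktop; x runs from dial to fence, z up. Dial axis at x = -70 mm, y = 0. Jaw fully back, pad face to fence is x = -8 to 66.5 mm, but the fence was bolted anywhere within 6.5 mm of that.
- slot (a point): Where the block goes: middle of the space between pad and fence, on top of the bed (12 mm above the worktop, at x = 27 mm of the vise); axes as the vise. A 60 mm block put here stands 3 to 5 mm clear of the pad and 3 to 16 mm clear of the fence, and the jaw then pushes it along the bed to the fence.
- dial: Black dial, upright axis; origin on the axis 42 mm above the worktop; tabs on its +y and -y sides. Angle 0 (jaw back): its axes along the vise's; starts locked at 0 to 0.1 rad. Clockwise from above tightens, up to 1.7 rad; jaw goes 16 mm per rad. Tabs out lock it in steps of 0.105 rad; it may turn back up to a step before it catches. Unlocked it takes 0.02 to 0.03 N m, plus 0.016 N m per newton of the pad on the block.
- dial_top (a point): Top of the dial on its axis, 79 mm above the worktop; axes as the dial.
- tab_a: Orange tab on the dial's +y side: flat upright face 29 wide, 23 mm high, 52 to 75 mm above the worktop. Origin at the face's centre, 26 mm from the dial's axis when out; axes as the dial. Slides 5 mm in (4 N at first, 9 N at its stop); past 3.7 mm its pawl is free. Under it a steel tooth ring reaches 44 mm from the axis and 49 mm above the worktop. Bears up to 80 N.
- tab_b: The same tab on the dial's -y side. Over both tabs it is 52 mm, 42 mm with both fully in.
- pad: Black pad on the jaw, 46 wide, 24 mm high, centre 31 mm above the worktop; origin at the centre of its face, x towards the fence. Sprung: it begins to give at 9.5 N and yields 2.5 mm until it bottoms at 22 N; then nothing gives and the force rises steeply. The block is held well at 8 to 24 N and cracks above 30 N.
- plaster_block: Loose cream plaster mould block with a round bore, 60 mm (its x) by 55 mm (its y) by 40 mm high, 0.13 to 0.21 kg; origin at the centre of its underside. It goes in with its x along the vise's x, either way round.
- block_center (a point): Centre of the plaster block, 20 mm above its underside; axes as the block.
- dropper_bottle: Brown dropper bottle with a black bulb, 36 mm across, 103 mm tall; origin at the centre of its underside. To be left alone.
- marker: Black and white marker pen lying on the worktop, 131 mm long; origin at its middle. To be left alone.
- glass_beaker: Empty clear glass beaker left of the vise, 54 mm across, 68 mm tall; origin at the centre of its underside. To be left alone.
- milled_part: Milled aluminium part, 34 x 52 x 22 mm, on the worktop; origin at the centre of its underside. To be left alone.
There are look-alikes about, which are no part of the job. What is shaped like the plaster_block but pink or turquoise is not meant.

How it is judged:
On the way, in this order (a step that is already met when the one before it is completed fails the run):
1. the block stands on the vise's bed between pad and fence, and is let go (x of block_center in the frame of vise between 0.01 and 0.048 m and y of block_center in the frame of vise between -0.01 and 0.01 m and z of block_center in the frame of vise below 0.0345 m and angle between plaster_block's own z axis and vertical below 0.06 rad and angle between the x axis of plaster_block and the x axis of vise, either way round below 0.2 rad and contact force between the fingers and plaster_block below 0.2 N), for 0.2 s.
2. both release tabs are squeezed in together (y of tab_a in the frame of dial below 0.0228 m and y of tab_b in the frame of dial above -0.0228 m), for 0.2 s.
At the end, for the whole second after the job is handed in: The block stands flat (within 3 degrees) on the bed between pad and fence, square to the vise within 3 degrees and within 10 mm of its centre line, pressed by the pad with 8 to 24 N; both tabs are out again (within 1.5 mm), so that the dial is locked; nothing moves (x of block_center in the frame of vise between 0.01 and 0.048 m and y of block_center in the frame of vise between -0.01 and 0.01 m and z of block_center in the frame of vise below 0.0345 m and angle between plaster_block's own z axis and vertical below 0.06 rad and y of tab_a in the frame of dial above 0.0245 m and y of tab_b in the frame of dial below -0.0245 m and contact force between pad and plaster_block between 8 and 24 N and angle between the x axis of plaster_block and the x axis of vise, either way round below 0.06 rad and linear speed of plaster_block below 0.01 m/s and angular speed of dial below 0.05 rad/s); the robot touches nothing.
It fails at once if the pad crushes the block (more than 30 N) (contact force between pad and plaster_block above 30 N).
It fails at once if the block is dropped from more than 1 cm or flung (faster than 0.45 m/s with no finger on it) (linear speed of plaster_block above 0.45 m/s and contact force between the fingers and plaster_block below 0.05 N).
It fails at once if a release tab is crushed (more than 80 N) (contact force between the fingers and tab_a above 80 N or contact force between the fingers and tab_b above 80 N).
It fails at once if a thing standing by is disturbed (moved more than 15 mm) (distance of any of dropper_bottle, marker, glass_beaker, milled_part from where it was at the start of the episode above 0.015 m).
It also fails if it takes over 61 s, if anything falls off the work surface, if the arm or the gripper's body presses on something with over 40 N, if the wrist force passes 120 N, or if a joint passes its speed limit or range.

## Working session

There is one attempt and no reset: what is moved stays moved. The work goes in short steps, each a Python script; the robot and the scene stay as the last script left them, time stands still between calls to the robot, and variables do not carry over. Pictures are saved under pics/ and viewed, and the job is handed in when it is done.

```bash
ls; mkdir -p pics; cat > h.py <<'E'
import numpy as np, cv2
from rig import bot, eyes, telemetry
def w2(c,u,v,z=None):
    "pixel -> world using depth, or intersect plane z"
    K=c["camera_matrix"];T=c["T"]
    r=np.array([(u-K[0,2])/K[0,0],(v-K[1,2])/K[1,1],1.])
    if z is None: d=c["z_map"][int(round(v)),int(round(u))]; return (T@np.r_[r*d,1])[:3]
    R=T[:3,:3]@r; s=(z-T[2,3])/R[2]; return T[:3,3]+s*R
def cloud(c):
    K=c["camera_matrix"];T=c["T"];h,w=c["z_map"].shape
    u,v=np.meshgrid(np.arange(w),np.arange(h));d=c["z_map"]
    P=np.stack([(u-K[0,2])/K[0,0]*d,(v-K[1,2])/K[1,1]*d,d],-1)
    P=P@T[:3,:3].T+T[:3,3]; P[d==0]=np.nan
    return P
def save(im,n): cv2.imwrite("pics/"+n,cv2.cvtColor(im,cv2.COLOR_RGB2BGR))
E
python3 - <<'E'
from h import *
for n in("scene","top"):
    c=eyes.capture(n); save(c["pixels"],n+"0.png"); print(n,c["camera_matrix"].round(1).tolist(),c["T"].round(3).tolist())
    for o in ["vise","dial","tab_a","pad","plaster_block","block_center","dial_top","slot","glass_beaker"]:
        print(o,[(np.round(d["position"]).tolist(),round(d["score"],2)) for d in eyes.pinpoint(n,o)[:4]])
print(telemetry.read_time())
E
```

```text
pics
scene [[373.8, 0.0, 319.4], [0.0, 373.8, 196.6], [0.0, 0.0, 1.0]] [[0.515, -0.673, 0.531, 0.114], [-0.857, -0.392, 0.334, 0.05], [-0.017, -0.627, -0.778, 0.731], [0.0, 0.0, 0.0, 1.0]]
vise [([315.0, 251.0], 0.65)]
dial [([286.0, 234.0], 0.74)]
tab_a [([326.0, 252.0], 0.63), ([292.0, 217.0], 0.5), ([279.0, 231.0], 0.45)]
pad [([310.0, 244.0], 0.44), ([314.0, 250.0], 0.19)]
plaster_block [([388.0, 230.0], 0.96), ([344.0, 207.0], 0.72), ([274.0, 170.0], 0.68), ([213.0, 239.0], 0.59)]
block_center [([392.0, 224.0], 0.93), ([216.0, 233.0], 0.92), ([345.0, 201.0], 0.72), ([274.0, 164.0], 0.72)]
dial_top [([284.0, 221.0], 0.96)]
slot []
glass_beaker [([248.0, 197.0], 0.96), ([285.0, 216.0], 0.18)]
top [[364.2, 0.0, 319.6], [0.0, 364.2, 203.9], [0.0, 0.0, 1.0]] [[0.021, -0.991, 0.132, 0.432], [-0.999, -0.025, -0.026, 0.365], [0.029, -0.131, -0.991, 0.941], [0.0, 0.0, 0.0, 1.0]]
vise [([341.0, 236.0], 0.85)]
dial [([314.0, 236.0], 0.88)]
tab_a [([313.0, 250.0], 0.58), ([312.0, 227.0], 0.52), ([338.0, 236.0], 0.16)]
pad [([342.0, 235.0], 0.53), ([337.0, 238.0], 0.42)]
plaster_block [([255.0, 274.0], 0.92), ([336.0, 182.0], 0.6), ([341.0, 238.0], 0.55), ([338.0, 185.0], 0.55)]
block_center [([340.0, 185.0], 0.8), ([386.0, 187.0], 0.73), ([253.0, 271.0], 0.67), ([252.0, 173.0], 0.67)]
dial_top [([337.0, 234.0], 0.5)]
slot [([349.0, 233.0], 0.78)]
glass_beaker [([252.0, 214.0], 0.82)]
1.0
```

View pics/scene0.png

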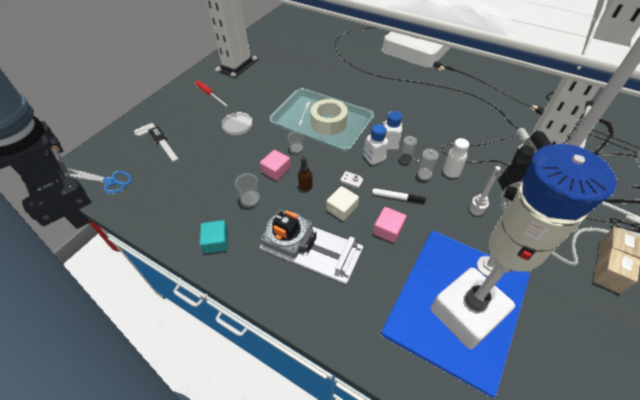

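View pics/top0.png

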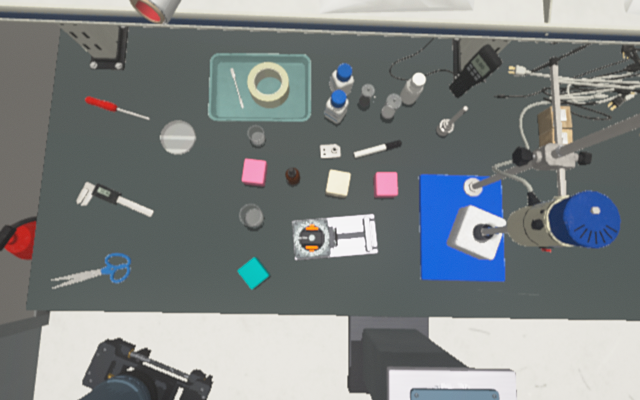

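```bash
python3 - <<'E'
from h import *
import pickle
C={n:eyes.capture(n) for n in("scene","top")}; pickle.dump(C,open("c0.pkl","wb"))
t=C["top"]["pixels"][150:290,230:410]; s=C["scene"]["pixels"][150:290,190:420]
save(cv2.resize(t,None,fx=4,fy=4,interpolation=cv2.INTER_CUBIC),"t_crop.png")
save(cv2.resize(s,None,fx=3.4,fy=3.4,interpolation=cv2.INTER_CUBIC),"s_crop.png")
for n,uv in [("top",[(338,183),(312,238),(350,235),(375,235),(360,235),(340,235),(251,214),(292,175),(360,200)]),("scene",[(343,198),(287,219),(310,200)])]:
    for u,v in uv: print(n,u,v,w2(C[n],u,v).round(4))
E
```

```text
top 338 183 [0.6065 0.2957 0.0394]
top 312 238 [0.4654 0.3582 0.0789]
top 350 235 [0.4778 0.2609 0.0119]
top 375 235 [0.4793 0.1969 0.0121]
top 360 235 [0.4784 0.2353 0.0117]
top 340 235 [0.4772 0.2866 0.0129]
top 251 214 [ 0.5267  0.5166 -0.0008]
top 292 175 [0.6163 0.4102 0.0748]
top 360 200 [ 0.5706  0.2342 -0.0009]
scene 343 198 [0.6105 0.2963 0.0388]
scene 287 219 [0.4723 0.359  0.0764]
scene 310 200 [ 0.5932  0.3794 -0.0029]
```

View pics/t_crop.png

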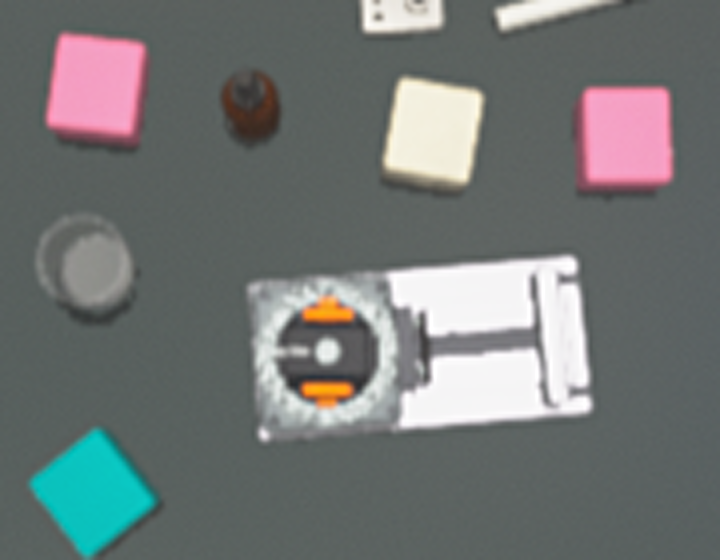

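View pics/s_crop.png

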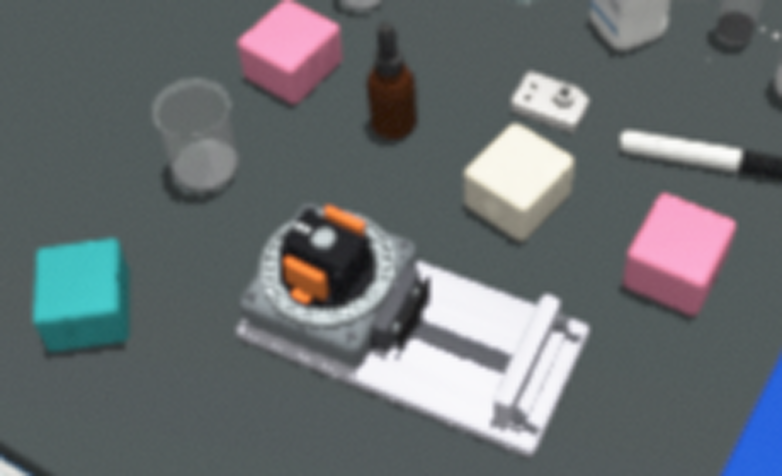

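```bash
python3 - <<'E'
from h import *
import pickle
C=pickle.load(open("c0.pkl","rb"))
for n in C:
    c=C[n];P=cloud(c);im=c["pixels"].astype(int)
    hsv=cv2.cvtColor(c["pixels"],cv2.COLOR_RGB2HSV)
    def rect(m,name):
        p=P[m][:, :2]*1000; r=cv2.minAreaRect(p.astype(np.float32)); print(n,name,m.sum(),np.round(r[0],1),np.round(r[1],1),round(r[2],2),"z",np.nanpercentile(P[m][:,2],[5,50,95]).round(4))
    X,Y,Z=P[...,0],P[...,1],P[...,2]
    blk=(abs(X-.607)<.06)&(abs(Y-.296)<.055)&(Z>.030)
    rect(blk,"block top")
    blk=(abs(X-.607)<.06)&(abs(Y-.296)<.055)&(Z>.008)
    rect(blk,"block all")
    vb=(abs(X-.475)<.085)&(Y>.1)&(Y<.43)
    rect(vb&(Z>.006)&(Z<.09),"vise all")
    rect(vb&(Z>.006)&(Z<.018)&(Y<.3),"bed")
    rect(vb&(Z>.036)&(Z<.05)&(Y<.25),"fence top")
    rect(vb&(Z>.035)&(Z<.047)&(Y>.29),"housing top")
    rect(vb&(Z>.07)&(Y>.29),"dial top")
    org=vb&(hsv[...,0]<20)&(hsv[...,1]>150)&(hsv[...,2]>120)
    nl,L,st,_=cv2.connectedComponentsWithStats(org.astype(np.uint8))
    for k in range(1,nl):
        if st[k,4]>8: rect(L==k,"tab")
    m=vb&(Y>.28); 
    for k in range(3):pass
E
```

```text
scene block top 501 [609.3 297.5] [55.2 60.2] 79.86 z [0.0324 0.0382 0.0402]
scene block all 666 [608.7 297.6] [55.4 61.1] 80.17 z [0.0108 0.0376 0.0401]
scene vise all 4041 [473.7 302.2] [101.  211.4] 6.34 z [0.0088 0.0226 0.0766]
scene bed 1578 [479.5 250.6] [101.  107.7] 6.12 z [0.0083 0.0107 0.0143]
scene fence top 212 [481.8 222.4] [84.1 12.8] 5.72 z [0.0383 0.0404 0.0423]
scene housing top 804 [468.4 351.3] [ 91.6 107.3] 7.44 z [0.0371 0.0415 0.0465]
scene dial top 374 [467.8 360.8] [53.5 48.3] 0.53 z [0.0714 0.0768 0.0793]
scene tab 38 [489.2 361. ] [25.7  7.2] 80.7 z [0.0671 0.0725 0.0746]
scene tab 114 [445.9 364. ] [31.3 19.5] 57.39 z [0.0508 0.0643 0.0742]
top block top 505 [610.3 295.7] [55.  60.7] 81.01 z [0.0355 0.0384 0.0411]
top block all 538 [610.3 296. ] [55.  60.9] 80.35 z [0.0271 0.0382 0.0411]
top vise all 3221 [474.4 300.5] [100.  211.8] 6.12 z [0.0085 0.0337 0.0771]
top bed 1314 [479.9 249.3] [100.1 108.4] 5.83 z [0.008  0.0108 0.0139]
top fence top 169 [483.7 220.8] [82.5 12.6] 7.1 z [0.0375 0.0406 0.0434]
top housing top 864 [469.  349.9] [ 91.7 107.1] 6.14 z [0.0372 0.042  0.0465]
top dial top 331 [467.  359.4] [49.9 45.2] 1.24 z [0.072  0.0771 0.0795]
top tab 52 [492.2 359.8] [12.2 26.8] 1.44 z [0.047  0.059  0.0758]
top tab 54 [443.6 360. ] [12.2 28.9] 1.13 z [0.0458 0.0702 0.075 ]
```

```bash
python3 - <<'E'
from h import *
import pickle
C=pickle.load(open("c0.pkl","rb"))
for n in C:
    P=cloud(C[n]);X,Y,Z=P[...,0],P[...,1],P[...,2]
    b=(abs(X-.617)<.045)&(abs(Y-.41)<.045)
    for lo,hi in [(.02,.04),(.04,.06),(.06,.07),(.07,.08),(.08,.09),(.09,.12)]:
        p=P[b&(Z>lo)&(Z<hi)]
        if len(p): print(n,lo,len(p),p[:,:2].min(0).round(3),p[:,:2].max(0).round(3))
    # anything tall (>60mm) near block
    t=(abs(X-.61)<.16)&(abs(Y-.297)<.16)&(Z>.055)&(Z<.3)
    print(n,"tall",t.sum(),P[t].min(0).round(3) if t.any() else "",P[t].max(0).round(3))
    m=(X>.645)&(X<.75)&(abs(Y-.3)<.06)&(Z>.006)
    print("milled",P[m].min(0).round(3),P[m].max(0).round(3))
R=np.array
from math import *
# reachability of candidate poses
bx=(.6098,.2966); psi=radians(80.4)
for yaw in (psi+pi/2-pi/2,):
    pass
for nm,pos,yy in [("grasp",[.6098,.2966,.027],psi),("place",[.478,.2645,.039],radians(6.2)),("dial",[.4675,.361,.074],radians(6.2)),("dialend",[.4675,.361,.074],radians(6.2)-1.3)]:
    for k in (0,1):
        # tool z down: R=Rz(yaw)Rx(pi): tool y=Rz(yaw)(0,-1,0)-> angle yaw-90
        yaw=yy+pi/2+k*pi; yaw=(yaw+pi)%(2*pi)-pi
        q=bot.inverse_kinematics(pos,[pi,0,yaw]); print(nm,round(yaw,3),None if q is None else np.round(q,2))
print(telemetry.read_ee_rot())
E
```

```text
scene 0.02 75 [0.607 0.395] [0.636 0.427]
scene 0.04 119 [0.607 0.396] [0.638 0.427]
scene 0.06 17 [0.615 0.405] [0.631 0.419]
scene 0.07 38 [0.616 0.404] [0.634 0.424]
scene 0.08 15 [0.619 0.409] [0.629 0.418]
scene 0.09 32 [0.618 0.408] [0.632 0.419]
scene tall 546 [0.45  0.337 0.055] [0.634 0.425 0.103]
milled [0.68  0.24  0.006] [0.718 0.344 0.023]
top 0.02 20 [0.608 0.395] [0.622 0.427]
top 0.04 97 [0.608 0.394] [0.643 0.429]
top 0.06 6 [0.616 0.404] [0.622 0.418]
top 0.07 29 [0.616 0.403] [0.635 0.423]
top 0.08 4 [0.619 0.407] [0.622 0.417]
top 0.09 30 [0.619 0.407] [0.63  0.419]
top tall 395 [0.451 0.336 0.055] [0.635 0.426 0.102]
milled [0.68  0.241 0.006] [0.717 0.343 0.024]
grasp 2.974 [-0.53  0.87  0.01  1.56 -0.01  0.71  0.89]
grasp -0.168 [-0.88  0.96  0.57  1.59 -0.67  0.79 -1.77]
place 1.679 [-0.75  0.71  0.21  1.94 -0.28  0.52 -0.23]
place -1.463 [-0.33  0.73 -0.33  1.91  0.42  0.57  2.31]
dial 1.679 [-0.88  0.7   0.2   1.82 -0.22  0.64 -0.44]
dial -1.463 [-0.46  0.72 -0.37  1.79  0.38  0.7   2.2 ]
dialend 0.379 [-1.06  0.74  0.46  1.83 -0.49  0.68 -1.51]
dialend -2.763 [-0.66  0.69 -0.11  1.8   0.11  0.65  1.12]
[-3.14157055e+00  3.21018276e-05  2.78589754e+00]
```

```bash
python3 - <<'E'
from h import *
t0=telemetry.read_time()
bot.move_ptp([.6097,.2967,.17],[np.pi,0,2.974])
c=eyes.capture("top"); save(c["pixels"],"a1.png")
print(bot.move_linear([.6097,.2967,.028],v=.12,guard=8), telemetry.read_eef_pos())
bot.gripper_close(20); print(telemetry.read_width(), telemetry.read_contact_force())
c=eyes.capture("scene"); save(cv2.resize(c["pixels"][100:300,190:430],None,fx=3.2,fy=3),"a2.png")
print(telemetry.read_time()-t0)
E
```

```text
False [0.61039509 0.29699683 0.02894124]
0.05470102267400959 [-1.09809811 -0.277399    1.25911813]
3.8583000000000003
```

View pics/a2.png

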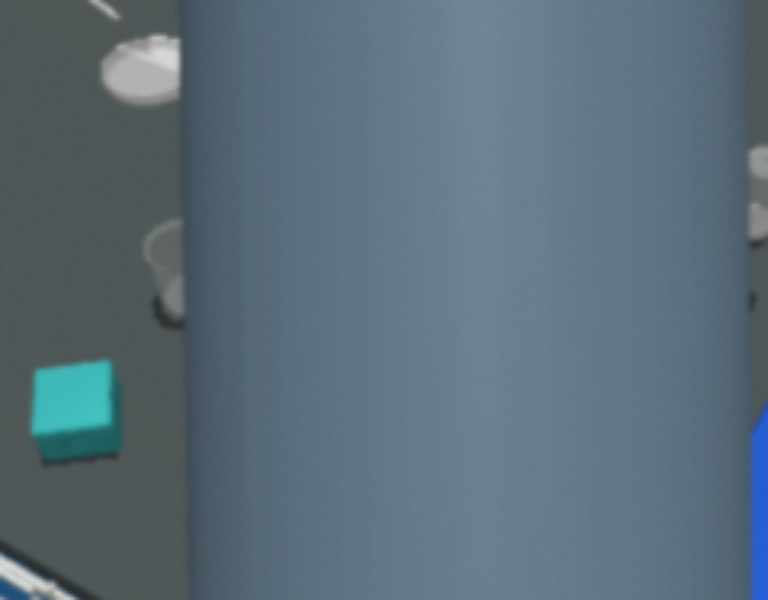

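```bash
python3 - <<'E'
from h import *
bot.move_linear([.6097,.2967,.15],v=.15)
bot.move_ptp([.478,.2645,.15],[np.pi,0,1.678])
print(telemetry.read_width(), telemetry.read_eef_pos(), telemetry.read_ee_rot(), telemetry.read_contact_force())
bot.move_linear([.478,.2645,.06],v=.12)
c=eyes.capture("top"); save(cv2.resize(c["pixels"][150:290,230:410],None,fx=4,fy=4,interpolation=cv2.INTER_CUBIC),"b1.png")
print(telemetry.read_time())
E
```

```text
0.054674517461794504 [0.47831278 0.26472708 0.1497686 ] [3.14146620e+00 1.74640438e-04 1.67979146e+00] [-1.28852368  0.72255829 -1.26622967]
7.9417
```

View pics/b1.png

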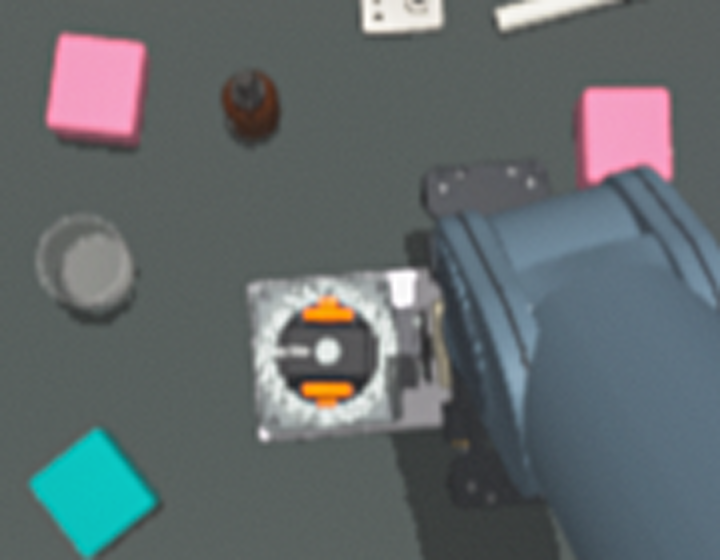

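```bash
python3 - <<'E'
from h import *
g=bot.move_linear([.478,.2645,.038],v=.03,guard=4)
print(g,telemetry.read_eef_pos(),telemetry.read_contact_force(),telemetry.read_width())
bot.wait(.1)
p=telemetry.read_eef_pos();print(p)
if g or p[2]<.043:
    bot.open_gripper(); bot.wait(.2); print(telemetry.read_width(),telemetry.read_contact_force())
    bot.move_linear([p[0],p[1],.18],v=.15)
    bot.move_ptp([.4675,.361,.18],[np.pi,0,np.radians(1.2)+np.pi/2])
    c=eyes.capture("top"); save(cv2.resize(c["pixels"][150:290,230:410],None,fx=4,fy=4,interpolation=cv2.INTER_CUBIC),"b2.png")
    np.save("top2.npy",cloud(c))
    c=eyes.capture("scene"); save(cv2.resize(c["pixels"][150:290,190:420],None,fx=3.4,fy=3.4,interpolation=cv2.INTER_CUBIC),"b3.png")
print(telemetry.read_time())
E
```

```text
True [0.47772294 0.26443728 0.03973219] [ 0.49712364 -1.08937634  3.25297053] 0.05491032005227937
[0.47772962 0.26440153 0.03973984]
0.08825809620594913 [-0.64225496  0.60778902  0.14884197]
11.1917
```

View pics/b2.png

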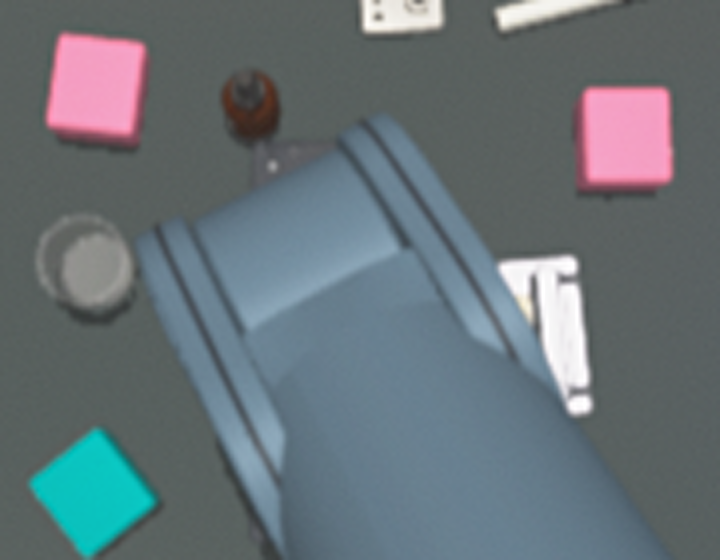

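View pics/b3.png

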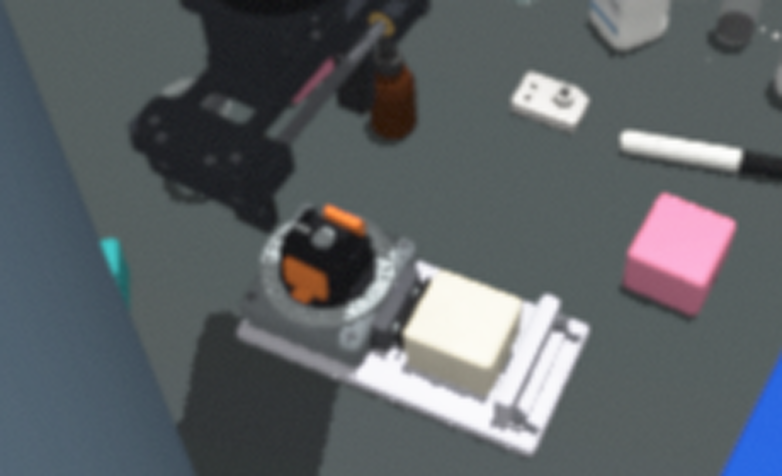

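```bash
cat >> h.py <<'E'
def blockrect(c,dz=.045):
    P=cloud(c);X,Y,Z=P[...,0],P[...,1],P[...,2]; im=c["pixels"].astype(int)
    m=(abs(X-.478)<.04)&(abs(Y-.2645)<.05)&(Z>dz)&(Z<.06)&(im[...,0]-im[...,2]>15)
    r=cv2.minAreaRect((P[m][:,:2]*1000).astype(np.float32)); d=np.array(r[0])-[475.1,291.4]
    a=np.radians(6.15); return r,"vise xy",d@[np.sin(a),-np.cos(a)],d@[np.cos(a),np.sin(a)],"z",np.median(P[m][:,2]),m.sum()
E
python3 - <<'E'
from h import *
c=eyes.capture("scene"); print(blockrect(c))
print(telemetry.read_contact_force(),telemetry.read_torque())
E
```

```text
(((476.9771423339844, 264.6251220703125), (56.233192443847656, 58.634822845458984), 5.5844221115112305), 'vise xy', np.float64(26.821885577310535), np.float64(-1.0021005784664483), 'z', np.float64(0.04938799530436466), np.int64(135))
[-0.39934472 -1.31956973  0.54480607] [-0.07297144  0.02552085 -0.04833156]
```

```bash
python3 - <<'E'
from h import *
print(bot.move_linear([.4675,.361,.075],v=.1,guard=8),telemetry.read_eef_pos())
bot.wait(.1)
f0=telemetry.read_contact_force();m0=telemetry.read_torque();print(f0,m0)
bot.gripper_close(35); bot.wait(.4)
print(telemetry.read_width(),telemetry.read_contact_force()-f0,telemetry.read_torque()-m0,telemetry.read_eef_pos(),telemetry.read_ee_rot())
np.save("m0.npy",np.r_[f0,m0])
c=eyes.capture("scene"); save(cv2.resize(c["pixels"][150:290,190:420],None,fx=3.4,fy=3.4,interpolation=cv2.INTER_CUBIC),"d1.png")
print(telemetry.read_time())
E
```

```text
False [0.46795354 0.36129311 0.0756375 ]
[ 0.30788557 -0.09727851  0.08334425] [-0.05369234  0.07169567 -0.05408813]
0.04136586510571561 [ 4.09097389  0.74276347 -4.04470763] [ 0.15673984 -0.99482522  0.05926879] [0.46835852 0.36102149 0.07509837] [ 3.13997696e+00 -3.53257913e-04  1.59141943e+00]
13.7583
```

View pics/d1.png

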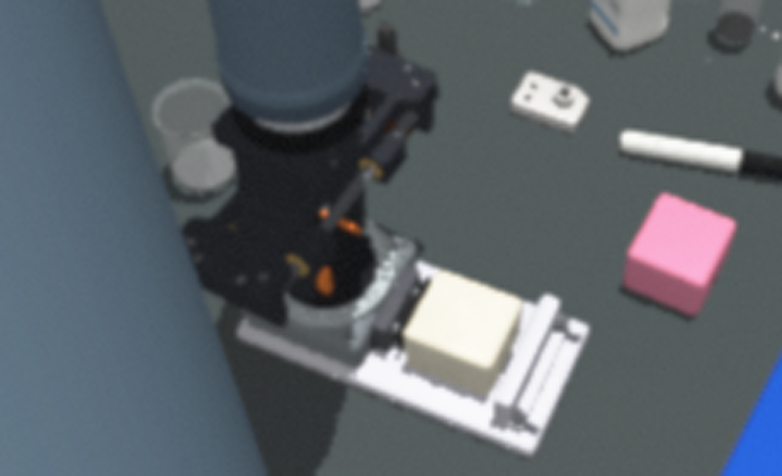

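```bash
cat >> h.py <<'E'
Y0=np.radians(1.2)+np.pi/2
B=lambda: np.load("m0.npy")
def turn(a,p=(.4682,.3610,.075)):
    bot.move_linear(list(p),v=.05,attitude=[np.pi,0,Y0-a])
    bot.wait(.08)
    m=np.mean([telemetry.read_torque() for _ in range(3)],0)-B()[3:]
    f=telemetry.read_contact_force()-B()[:3]; r=telemetry.read_ee_rot()
    print("a %.3f act %.3f Mz %.3f"%(a,Y0-r[2],m[2]),"F",f.round(1),"w %.4f"%telemetry.read_width(),"t %.2f"%telemetry.read_time(),telemetry.read_eef_pos().round(4),flush=True)
    return m[2],Y0-r[2]
E
python3 - <<'E'
from h import *
turn(0)
for a in (.05,.1,.17,.24): 
    m,_=turn(a)
    if abs(m)>.25: print("stop");break
E
```

```text
a 0.000 act 0.000 Mz 0.010 F [ 3.5  0.3 -1.4] w 0.0413 t 14.09 [0.4684 0.361  0.0751]
a 0.050 act 0.049 Mz 0.069 F [ 3.5 -0.1 -2.5] w 0.0415 t 14.43 [0.4685 0.361  0.0751]
a 0.100 act 0.099 Mz 0.022 F [ 4.9  0.7 -2. ] w 0.0415 t 14.76 [0.4685 0.361  0.0751]
a 0.170 act 0.169 Mz 0.055 F [ 5.   1.3 -3.3] w 0.0414 t 15.09 [0.4686 0.361  0.0751]
a 0.240 act 0.239 Mz 0.030 F [ 5.7  1.  -3.1] w 0.0414 t 15.43 [0.4687 0.361  0.0751]
```

```bash
python3 - <<'E'
from h import *
for a in (.31,.38,.45,.5): 
    m,_=turn(a,(.4688,.361,.0753))
    if abs(m)>.14: print("stop");break
c=eyes.capture("scene"); save(cv2.resize(c["pixels"][150:290,190:420],None,fx=3.4,fy=3.4,interpolation=cv2.INTER_CUBIC),"d2.png"); print(blockrect(c))
E
```

```text
a 0.310 act 0.309 Mz 0.026 F [ 5.5  0.7 -3.9] w 0.0413 t 15.76 [0.4689 0.361  0.0751]
a 0.380 act 0.379 Mz 0.068 F [ 5.4  0.7 -4.6] w 0.0416 t 16.09 [0.4689 0.3609 0.0751]
a 0.450 act 0.449 Mz 0.022 F [ 5.2  1.2 -5.2] w 0.0414 t 16.43 [0.4691 0.3608 0.0751]
a 0.500 act 0.499 Mz 0.029 F [ 5.7  0.6 -4.9] w 0.0409 t 16.76 [0.4691 0.3609 0.0751]
(((477.8631286621094, 259.9388732910156), (56.15497970581055, 59.59267044067383), 5.057669639587402), 'vise xy', np.float64(31.57608148018979), np.float64(-0.6232593028219114), 'z', np.float64(0.04948213365810744), np.int64(158))
```

View pics/d2.png

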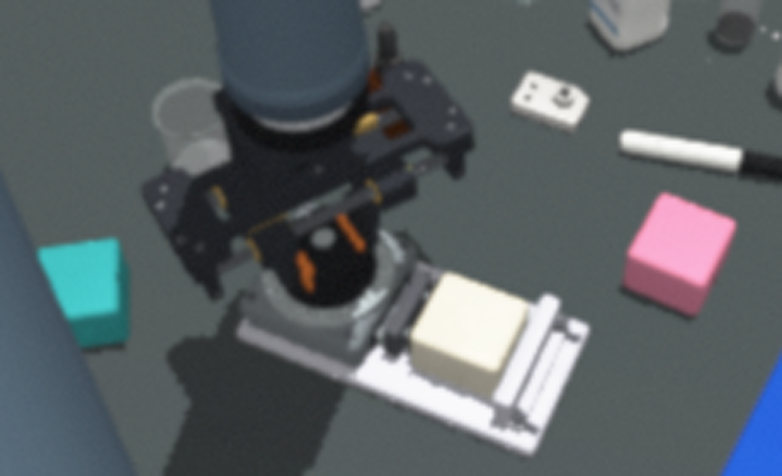

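```bash
python3 - <<'E'
from h import *
a=.5
while a<.86:
    a+=.03
    m,_=turn(a,(.4690,.361,.0753))
    if abs(m)>.11: print("contact");break
E
```

```text
a 0.530 act 0.529 Mz 0.046 F [ 5.2  0.3 -4.5] w 0.0417 t 17.14 [0.4692 0.3608 0.0751]
a 0.560 act 0.559 Mz 0.075 F [ 5.4  0.1 -3.6] w 0.0414 t 17.48 [0.4692 0.3608 0.0751]
a 0.590 act 0.589 Mz 0.093 F [ 4.6 -0.5 -5. ] w 0.0414 t 17.81 [0.4693 0.3607 0.0751]
a 0.620 act 0.619 Mz 0.017 F [ 5.4 -0.6 -3.8] w 0.0415 t 18.14 [0.4693 0.3607 0.0751]
a 0.650 act 0.649 Mz 0.058 F [ 5.1  0.9 -4.8] w 0.0415 t 18.48 [0.4693 0.3607 0.0751]
a 0.680 act 0.679 Mz 0.187 F [ 5.  -0.2 -4.7] w 0.0415 t 18.81 [0.4694 0.3607 0.0751]
contact
```

```bash
cat >> h.py <<'E'
def mz(n=12):
    v=[]
    for _ in range(n): bot.wait(.02); v.append(telemetry.read_torque()[2]-B()[5])
    return np.mean(v),np.std(v)
E
python3 - <<'E'
from h import *
print(mz())
for a in (.70,.72,.74):
    turn(a,(.4690,.361,.0753)); m=mz(); print(m)
    if m[0]>.31: break
E
```

```text
(np.float64(0.20158754652676691), np.float64(0.033584251829202785))
a 0.700 act 0.699 Mz 0.206 F [ 5.7  0.9 -5. ] w 0.0415 t 19.34 [0.4694 0.3607 0.0751]
(np.float64(0.22727261442875304), np.float64(0.025918744882762232))
a 0.720 act 0.718 Mz 0.199 F [ 4.6  0.1 -4.8] w 0.0413 t 19.88 [0.4694 0.3606 0.0751]
(np.float64(0.2518920161514647), np.float64(0.031493692580105564))
a 0.740 act 0.738 Mz 0.219 F [ 6.1 -0.1 -4.3] w 0.0415 t 20.41 [0.4694 0.3606 0.0751]
(np.float64(0.2835929364020456), np.float64(0.040313482334884486))
```

```bash
python3 - <<'E'
from h import *
for a in (.76,.775,.787):
    turn(a,(.4690,.361,.0753)); m=mz(15); print(m)
    if m[0]>.345: break
E
```

```text
a 0.760 act 0.758 Mz 0.285 F [ 6.1 -0.8 -5.4] w 0.0415 t 20.94 [0.4695 0.3606 0.0751]
(np.float64(0.28193129735834105), np.float64(0.018686332971071414))
a 0.775 act 0.773 Mz 0.327 F [ 6.  -0.8 -4.7] w 0.0414 t 21.52 [0.4695 0.3606 0.0751]
(np.float64(0.3075461528530339), np.float64(0.03686376610143751))
a 0.787 act 0.785 Mz 0.361 F [ 6.7  0.5 -4.5] w 0.0414 t 22.11 [0.4695 0.3606 0.0751]
(np.float64(0.32810659166528655), np.float64(0.016529533245624152))
```

```bash
python3 - <<'E'
from h import *
turn(.798,(.4690,.361,.0753)); print(mz(15))
p=telemetry.read_eef_pos()
bot.open_gripper(); bot.wait(.3); print(telemetry.read_width())
print(telemetry.read_contact_force()-B()[:3],mz(10))
bot.move_linear([p[0],p[1],.2],v=.12)
bot.move_ptp([.45,.55,.3],[np.pi,0,2.0])
for n in("scene","top"):
    c=eyes.capture(n); s=c["pixels"][150:290,190:420] if n=="scene" else c["pixels"][150:290,230:410]
    save(cv2.resize(s,None,fx=3.4,fy=3.4,interpolation=cv2.INTER_CUBIC),"e_"+n+".png"); print(blockrect(c))
    P=cloud(c);X,Y,Z=P[...,0],P[...,1],P[...,2];hsv=cv2.cvtColor(c["pixels"],cv2.COLOR_RGB2HSV)
    org=(abs(X-.4675)<.05)&(abs(Y-.361)<.05)&(Z>.06)&(hsv[...,0]<20)&(hsv[...,1]>150)&(hsv[...,2]>100)
    nl,L,st,_=cv2.connectedComponentsWithStats(org.astype(np.uint8))
    for k in range(1,nl):
        if st[k,4]>8: print(cv2.minAreaRect((P[L==k][:,:2]*1000).astype(np.float32)),st[k,4])
print(telemetry.read_time())
E
```

```text
a 0.798 act 0.796 Mz 0.366 F [ 7.2 -0.3 -3.9] w 0.0416 t 22.69 [0.4695 0.3606 0.0751]
(np.float64(0.3266725369565244), np.float64(0.026319005694523567))
0.08792854949659987
[-0.33321452  0.30951828 -0.60562085] (np.float64(0.03919398075966287), np.float64(0.026112502506248667))
(((478.2075500488281, 258.1177978515625), (56.20732498168945, 60.13222122192383), 6.645524501800537), 'vise xy', np.float64(33.42357479308352), np.float64(-0.4759151253949872), 'z', np.float64(0.049411464403484096), np.int64(156))
((483.0716857910156, 344.6929931640625), (30.82160758972168, 7.746297836303711), 44.21255111694336) 39
((451.51641845703125, 377.5694274902344), (34.3062858581543, 6.469501495361328), 45.930564880371094) 41
(((476.88531494140625, 256.9218444824219), (52.90913391113281, 58.231048583984375), 6.750519275665283), 'vise xy', np.float64(34.47099188374824), np.float64(-1.9186651309888885), 'z', np.float64(0.05055462045735337), np.int64(507))
((485.1349792480469, 344.44976806640625), (27.102815628051758, 6.199517250061035), 53.73173522949219) 30
((450.5816345214844, 374.9320983886719), (26.82699203491211, 5.025794982910156), 46.61174011230469) 30
26.3833
```

View pics/e_scene.png

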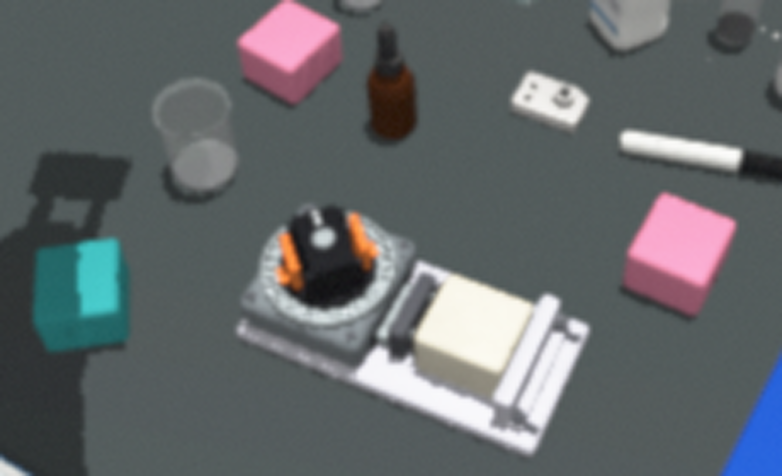

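View pics/e_top.png

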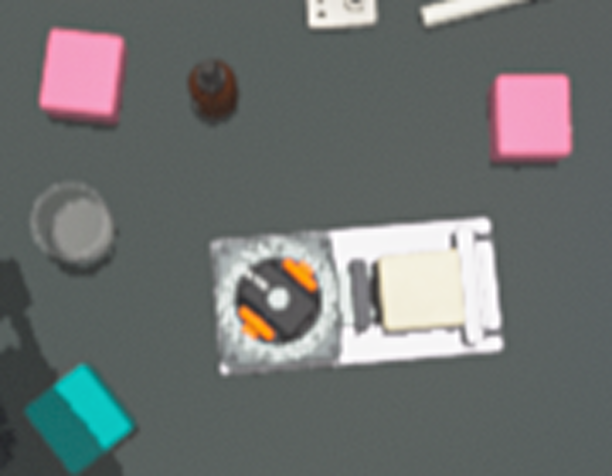

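```bash
python3 - <<'E'
from h import *
import pickle
C=pickle.load(open("c0.pkl","rb"))
def rectify(c,s=2,h=29,z=.077):
    g=np.arange(-h,h,1/s)/1000; gx,gy=np.meshgrid(g,g)
    W=np.stack([.4675+gx,.361+gy,np.full_like(gx,z),np.ones_like(gx)],-1)@np.linalg.inv(c["T"]).T
    p=W[...,:3]@c["camera_matrix"].T
    return cv2.remap(c["pixels"],(p[...,0]/p[...,2]).astype(np.float32),(p[...,1]/p[...,2]).astype(np.float32),cv2.INTER_CUBIC)
for n in C:
    c=eyes.capture(n);A=rectify(C[n]).astype(np.float32)[...,0];Bm=rectify(c).astype(np.float32)[...,0]
    h=A.shape[0]; yy,xx=np.mgrid[:h,:h]; 
    best=None
    for rad in (24,27):
        mask=(np.hypot(xx-h/2,yy-h/2)<rad*2).astype(np.uint8)*255
        res=[]
        for a0 in (35,42,50):
            th=np.radians(a0);M=np.float32([[np.cos(th),-np.sin(th),0],[np.sin(th),np.cos(th),0]]);M[:,2]=h/2-M[:,:2]@[h/2,h/2]
            for sg in (1,-1):
                M2=M.copy(); M2[0,1]*=sg;M2[1,0]*=sg; M2[:,2]=h/2-M2[:,:2]@[h/2,h/2]
                try:
                    cc,m=cv2.findTransformECC(A,Bm,M2,cv2.MOTION_EUCLIDEAN,(3,200,1e-6),mask,5); res.append((round(cc,3),round(float(np.arctan2(m[1,0],m[0,0])),3)))
                except cv2.error: pass
        print(n,rad,sorted(res)[-3:])
print(telemetry.read_time())
E
```

```text
scene 24 [(0.951, -0.67), (0.951, -0.67), (0.951, -0.67)]
scene 27 [(0.962, -0.686), (0.962, -0.686), (0.962, -0.686)]
top 24 [(0.991, -0.714), (0.991, -0.714), (0.991, -0.714)]
top 27 [(0.992, -0.715), (0.992, -0.715), (0.992, -0.715)]
26.4833
```

```bash
python3 - <<'E'
from h import *
print(telemetry.read_contact_force()); print(bot.hand_in())
E
```

```text
[-0.30948405 -0.1422768  -0.09275284]
the job is handed in; nothing more can be done
None
```

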